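# Refit the washed roller in the film dispenser

### The job

The roller of the wrapping-film dispenser has been washed: put it back. Feed its long thin pin through the hole in the dispenser's cheek and press the spring in, then tip the thick stub at the other end down and let the spring push it home into its pocket, so that the roller lies level between the cheeks. Go gently, without forcing anything (the spring needs about 12 N; keep well under 20 N), and leave the other things where they stand.

Things in the scene. Friction and masses are not known exactly. Their poses are not given: they have to be found in the camera images.
- roller: Washed aluminium roller, 0.13 to 0.23 kg, lying loose on the table. Barrel 28 mm across, 110 mm long, dark ring near each end; grip across its middle. A long thin dark pin sticks out of one end, a short thick stub out of the other. Origin on the axis at the barrel's middle; x axis along the roller towards the thick stub (barrel x=-55 to +55 mm, pin tip x=-85, stub tip x=+67).
- pin_tip (a point): centre of the end face of the roller's thin pin (10 mm across, 30 mm long, tapered to 7 mm over the last 3 mm)
- stub_tip (a point): centre of the end face of the roller's thick stub (16 mm across, 12 mm long)
- dispenser: Fixed steel base plate 120 x 200 mm, guide bar behind. On it a head (bed, two cheeks 56 mm wide, tops 71 mm high) is clamped up to 7 mm either way along y, different each time and not measured: find it by feel. Origin on the table, z up, y along the seated roller from spring cheek to pocket cheek, x to the guide bar. With the head centred the seated barrel's middle is over the origin.
- plunger (a joint): sprung disc 20 mm across behind the hole, pushed by the pin's end to the dispenser's -y. 0 m at rest (face 9 mm behind the hole's mouth), grows as pressed in, hard stop 0.0125. 4.2 N at first touch, 0.7 N more per mm, 13 N at the stop, and damped: 1 N more per cm/s. Roller seated: 0.004. The stub passes down in front of the lip only with 0.010 or more. All of this moves with the head.
- tin: bystander: low food tin, 75 mm across, 58 mm high, origin under its centre
- ramekin: bystander: small white ramekin, 66 mm across, 38 mm high, origin under its centre
- spice_jar: bystander: spice jar with a red cap, 45 mm across, 106 mm high, origin under its centre
- tub: bystander: small tub, 72 mm across, 71 mm high, origin under its centre
- timer: bystander: red wind-up timer, 67 mm across, 54 mm high, origin under its centre
- spring_side (a point): on the base, at the head's middle setting: centre of the round 17 mm through hole in the spring cheek (6 mm thick, spring housing behind), on its face towards the roller, dispenser y=-72 mm, 55.5 mm high; axes as the dispenser's. The true hole lies up to 7 mm off along y.
- pocket_side (a point): on the base, at the head's middle setting: seated place of the stub's end centre, dispenser y=+67 mm, 52 mm high; axes as the dispenser's; truly up to 7 mm off along y. It is the bottom of a blind round pocket (22 mm across, 6 mm deep, centre 55 mm high) in the pocket cheek's inner face, closed above by a 5 mm lip, so the stub enters only along the axis.
Things that resemble listed ones, but are neither listed nor needed, are in the scene too. Leave any green look-alike of the roller alone.

How it is judged:
On the way:
1. thin pin through the hole and spring pressed in at least 8 mm while the stub end is still raised at least 12 mm above its seat (value of joint plunger above 0.008 m and z of stub_tip in the frame of pocket_side above 0.012 m), for 0.05 s.
At the end, for the whole second after the job is handed in: the roller lies released and at rest in the dispenser: stub's end within 3 mm of the seated height (so below the lip), axis within 2.3 degrees of the dispenser's, thin pin through the hole with the spring pressed in 2.5 to 5.5 mm, which it is only with the stub home in its pocket (4 mm) (z of stub_tip in the frame of pocket_side between -0.003 and 0.003 m and angle between the x axis of roller and the y axis of dispenser, either way round below 0.04 rad and value of joint plunger between 0.0025 and 0.0055 m and linear speed of roller below 0.01 m/s); the robot touches nothing.
It fails at once if the roller is forced: more than 23 N between it and the dispenser (contact force between roller and dispenser above 23 N).
It fails at once if the robot pushes on the dispenser with more than 23 N (contact force between the arm and dispenser above 23 N).
It fails at once if a bystander is moved more than 3 cm (distance of any of tin, ramekin, spice_jar, tub, timer from where it was at the start of the episode above 0.03 m).
It also fails if it takes over 45 s, if anything falls off the work surface, if the arm or the gripper's body presses on something with over 40 N, if the wrist force passes 120 N, or if a joint passes its speed limit or range.

### The arm

A 7-joint arm with a two-finger parallel gripper is mounted at the origin on a cart in front of the work surface, level with it; the furniture and walls round the work are solid. World frame = base frame: x ahead of the robot, y to its left, z up, the work surface at z = 0. Lengths are in m, angles in rad, forces in N, time in s.
With the tool pointing down it reaches from about 0.4 to 0.875 m from the base axis. Payload 19.3 kg.
Tool frame: the origin (TCP) lies at the very end of the fingers, on their centre line; the grasp point (between the pads) lies 19 mm behind it; z points along the fingers, y is the line along which they close (so a half turn about z gives the same grasp; the last joint's range is limited). The gripper opens to 85 mm and grips with 20 to 120 N. Pads are 22 mm wide; open, the fingers measure 114 mm over their backs; the gripper's body (76 mm by 85 mm) begins 54 mm behind the grasp point. The pads swing forward as they close: fully open they stand 13 mm farther back than shut.
Start: joints at [1.058, 0.521, -0.036, 1.599, 0.021, 1.021, -0.113], TCP at [0.268, -0.565, 0.231] pointing down, gripper open.
Joint ranges: [-2.91, 2.91], [-0.3, 2.13], [-1.5, 1.42], [0.17, 2.43], [-1.26, 4.41], [0.16, 1.93], [-2.52, 2.52]. Speed limits (rad/s): [1.89, 1.89, 2.39, 2.39, 3.01, 3.01, 3.01].

### API

Orientations are given as a 3x3 rotation matrix whose columns are the frame's x, y, z axes.
In Python, from bench import r gives the robot as it stands.
- The arm moves only by the shell command python3 -m crank 'ROWS' [FORCE]. ROWS is a JSON object of lists of equal length, an entry for each row: "travel": the shift along the tool's x, y, z in mm, a list of three; "turn": the turn, a rotation vector about the tool's x, y, z in rad, a list of three; "gripper": the opening, from 0 (shut) to 1 (fully open). A call has 1 to 8 rows; each row shifts and turns the commanded pose from where the row before left it, along the tool's axes as they then stand; what a row does not reach is not made up. A row lasts 1/12 s, in which the tool goes at most 41.7 mm and 7.16 degrees, less where a joint would pass 70% of its speed; a pose out of reach is approached as far as the arm can. A call with a gripper value outside its range is refused whole. The fingers move at their own pace and stop on an object; FORCE is the grip in N (left out, the last holds). Time passes only in rows, so rows that do not move let the fingers close. It gives the time, the measured TCP pose, the force, the opening and the grip force at its end, in the units of the state.
- r.state(): the state, without advancing time (a new reading comes with each control period).
- r.camera(name): name is "side" or "top" or "wrist"; returns a dict with "img" (480x640x3 uint8, red, green, blue), "fx", "fy", "cx", "cy" (pixels), "position" and "orientation" of the camera in the world; the wrist camera has in their place "tool_from_camera" (4x4, takes a point from camera to tool coordinates, whose origin is the TCP and whose axes are the flange's). Camera axes: x right, y up, looking along -z (the intrinsics and any distortion apply to the point x, -y, -z); pixel columns grow to the right and rows downward; lengths in m; the calibration is good to about 2 mm. A picture is of the moment at which its call begins: read the wrist's pose just before it. There is no depth.
- r.hand_in(): hands the job in; it is judged then, once.
The state is a dict: "time_s": time; "joints": joint angles; "joint_velocities": joint speeds; "effort": joint torques, N m; "ee_pos": TCP position; "tcp_rot": TCP orientation; "contact_force": force on the tool from outside, world axes, zero at the start; "ft_torque": the same for the moment, N m; "finger_gap": opening from 0.0 (shut) to 1.0 (fully open); "grip_force": force on a finger pad.
Only numpy, scipy, OpenCV 4.12 (cv2) and the standard library are available. Lean on these libraries where they do the work, as an engineer would, in place of code of your own. Each camera call takes 0.05 s, during which the arm holds its last target. There are 200 camera calls.

## Working session

There is one attempt and no reset: what is moved stays moved. The work goes in short steps, Python scripts to look and compute and a shell command to move; the robot and the scene stay as the last step left them, time stands still between calls to the robot, and variables do not carry over. Pictures are saved under pics/ and viewed, at most 12 in all, crops included, and the job is handed in when it is done.

```bash
ls; mkdir -p pics; python3 - <<'E'
from bench import r
import cv2,numpy as np
s=r.state();print(s['time_s'],s['ee_pos'],np.round(s['tcp_rot'],3).tolist(),s['contact_force'],s['finger_gap'])
for n in ("top","side"):
    c=r.camera(n);print(n,{k:(np.round(v,4).tolist()) for k,v in c.items() if k!='img'})
    cv2.imwrite(f"pics/{n}.png",c['img'][:,:,::-1]);np.save(f"{n}.npy",c['img'])
E
```

```text
pics
0.0 [ 0.26760221 -0.5644153   0.23071396] [[0.904, 0.428, -0.001], [0.428, -0.904, 0.001], [-0.0, -0.001, -1.0]] [ 0.87618231 -0.32216407 -0.27163526] 0.9995885261839552
top {'fx': 586.7785, 'fy': 586.7785, 'cx': 321.2534, 'cy': 241.8209, 'position': [0.2194, -0.0154, 1.5334], 'orientation': [[0.0209, 0.9713, -0.2371], [-0.9998, 0.0217, 0.0009], [0.006, 0.2371, 0.9715]]}
side {'fx': 500.6287, 'fy': 500.6287, 'cx': 319.4894, 'cy': 242.6026, 'position': [0.002, 1.0498, 0.5486], 'orientation': [[-0.8763, 0.1971, -0.4395], [-0.4811, -0.3135, 0.8187], [0.0236, 0.9289, 0.3695]]}
```

View pics/top.png

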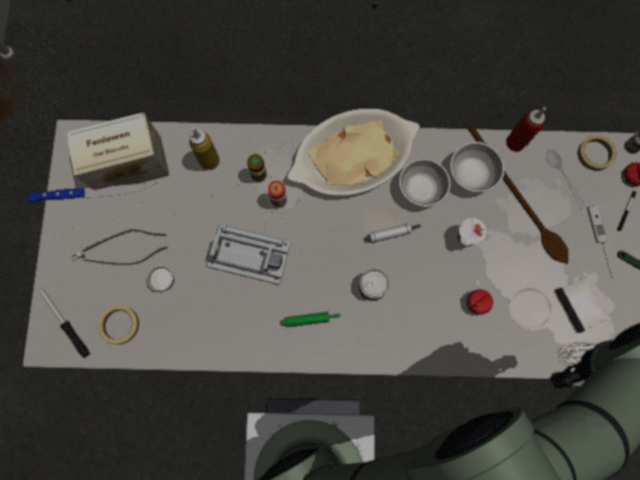

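View pics/side.png

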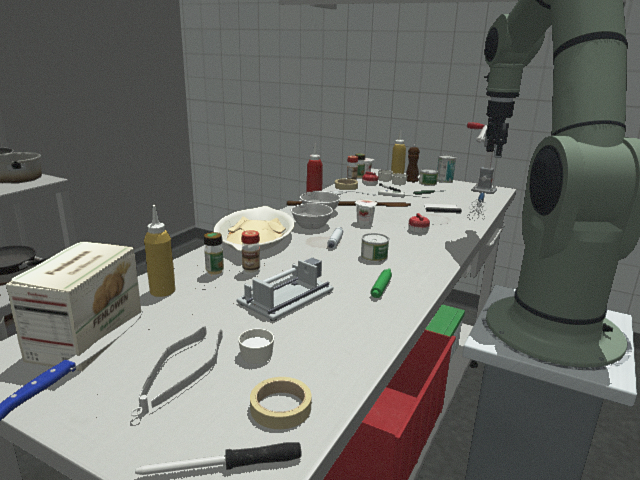

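Candidates for the roller: the grey cylinder at top (392,233), which has a dark pin and fits the description; the green look-alike at (311,320), not wanted; the black handle at (569,310) and the dark green object at (628,259), neither fits. I'll check the grey one and the dispenser in a crop.

```bash
cat > h.py <<'E'
import numpy as np,cv2
from bench import r
def ray(c,u,v):
    d=np.array([(u-c['cx'])/c['fx'],-(v-c['cy'])/c['fy'],-1.]);return np.array(c['position']),np.array(c['orientation'])@d
def onz(c,u,v,z):
    p,d=ray(c,u,v);return p+d*(z-p[2])/d[2]
def proj(c,P):
    q=np.array(c['orientation']).T@(np.array(P)-c['position']);return c['cx']+c['fx']*q[0]/-q[2],c['cy']+c['fy']*q[1]/q[2]
E
python3 - <<'E'
from h import *
c=r.camera("top");t=c['img'];s=np.load("side.npy")
a=cv2.resize(t[215:250,355:430],(800,373),interpolation=cv2.INTER_CUBIC)[:290]
b=cv2.resize(t[220:290,200:300],(443,310),interpolation=cv2.INTER_CUBIC)
d=cv2.resize(s[250:325,230:340],(357,310),interpolation=cv2.INTER_AREA if 0 else cv2.INTER_CUBIC)
cv2.imwrite("pics/crop.png",np.vstack([a,np.hstack([b,d[:,:357]])])[:,:,::-1])
for n,u,v,z in (("roller",392,233,.014),("tin",373,284,.058),("tub",472,232,.07),("disp",249,254,.0)):print(n,onz(c,u,v,z).round(3))
E
```

```text
roller [ 0.619 -0.206  0.014]
tin [ 0.472 -0.151  0.058]
tub [ 0.611 -0.405  0.07 ]
disp [0.556 0.176 0.   ]
```

View pics/crop.png

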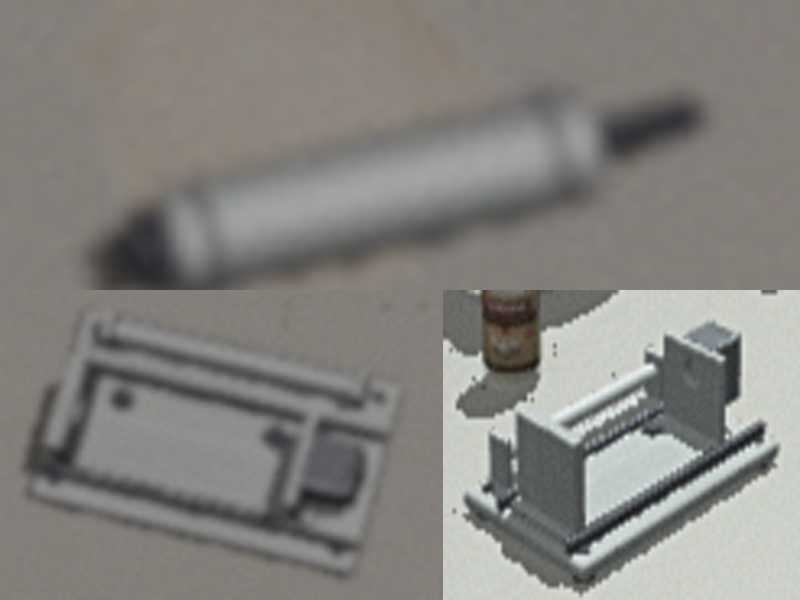

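The crop confirms the grey roller: stub at the left, top pixel (364,239), and thin pin at the right, (421,226). In the dispenser the spring housing is on the right (270,262), the pocket cheek on the left (214,250), and the guide bar along the far side. Next I work out the reach.

```bash
cat >> h.py <<'E'
from scipy.spatial.transform import Rotation as Ro
def move(tx,ty,z,xdir):
    """print tool-frame shift [mm] and yaw turn for a vertical tool to reach TCP (tx,ty,z), tool x along xdir"""
    s=r.state();R=np.array(s['tcp_rot']);d=R.T@(np.array([tx,ty,z])-s['ee_pos'])*1000
    x=np.array([*xdir,0.]);x/=np.linalg.norm(x);T=np.column_stack([x,np.cross([0,0,-1],x),[0,0,-1]])
    print("t",round(s['time_s'],2),"ee",s['ee_pos'].round(4),"shift",d.round(1),"turn",Ro.from_matrix(R.T@T).as_rotvec().round(4))
E
python3 - <<'E'
from h import *
c=r.camera("top")
st=onz(c,363.9,239.4,.014);pi=onz(c,421,225.8,.014);a=st-pi
print(st,pi,np.linalg.norm(a),np.degrees(np.arctan2(a[1],a[0])))
a/=np.linalg.norm(a);o=(st+pi)/2+a*.009;print("origin",o)
move(o[0]-.06*0,o[1],.16,a[:2]);move(o[0],o[1],.16,-a[:2])
for p in((206.3,265.6),(279.5,283.9),(290.7,241.4),(219.2,225)):print(onz(c,*p,.0))
w=r.camera("wrist");print(w['fx'],w['cx'],w['cy'],np.round(w['tool_from_camera'],4).tolist(),w.keys())
E
```

```text
[ 0.59946695 -0.13048509  0.014     ] [ 0.6405444  -0.28375997  0.014     ] 0.15868379042608427 105.0026401169757
origin [ 0.6176759  -0.19842931  0.014     ]
t 0.2 ee [ 0.2677 -0.5646  0.2309] shift [ 473.1 -180.8   71. ] turn [-6.0000e-04 -4.0000e-04 -1.3899e+00]
t 0.2 ee [ 0.2677 -0.5646  0.2309] shift [ 473.1 -180.8   71. ] turn [-4.0000e-04  6.0000e-04  1.7517e+00]
[0.52175966 0.28756856 0.        ]
[0.47679498 0.09109558 0.        ]
[0.59302257 0.06535355 0.        ]
[0.63436869 0.26024003 0.        ]
388.7288336998089 320.2861662552025 240.27028938450073 [[-0.0007, 0.9623, 0.2719, 0.069], [1.0, 0.0006, 0.0003, -0.0006], [0.0001, 0.2719, -0.9623, -0.1432], [0.0, 0.0, 0.0, 1.0]] dict_keys(['img', 'fx', 'fy', 'cx', 'cy', 'tool_from_camera'])
```

```bash
Z='[29.6,-11.3,4.4]'; python3 -m crank '{"travel":[[29.6,-11.3,4.4],[29.6,-11.3,4.4],[29.6,-11.3,4.4],[29.6,-11.3,4.4],[29.6,-11.3,4.4],[29.6,-11.3,4.4],[29.6,-11.3,4.4],[29.6,-11.3,4.4]],"turn":[[0,0,0],[0,0,0],[0,0,0],[0,0,0],[0,0,0],[0,0,0],[0,0,0],[0,0,0]],"gripper":[1,1,1,1,1,1,1,1]}' 40
python3 -m crank '{"travel":[[29.6,-11.3,4.4],[29.6,-11.3,4.4],[29.6,-11.3,4.4],[29.6,-11.3,4.4],[29.6,-11.3,4.4],[29.6,-11.3,4.4],[29.6,-11.3,4.4],[29.6,-11.3,4.4]],"turn":[[0,0,0],[0,0,0],[0,0,0],[0,0,0],[0,0,0],[0,0,0],[0,0,0],[0,0,0]],"gripper":[1,1,1,1,1,1,1,1]}'
python3 -m crank '{"travel":[[0,0,0],[0,0,0],[0,0,0],[0,0,0],[0,0,0],[0,0,0],[0,0,0]],"turn":[[0,0,-0.12],[0,0,-0.12],[0,0,-0.12],[0,0,-0.12],[0,0,-0.12],[0,0,-0.12],[0,0,-0.12]],"gripper":[1,1,1,1,1,1,1]}'
python3 -m crank '{"travel":[[0,0,0],[0,0,0],[0,0,0],[0,0,0],[0,0,0],[0,0,0]],"turn":[[0,0,-0.12],[0,0,-0.12],[0,0,-0.12],[0,0,-0.12],[0,0,-0.07],[0,0,0]],"gripper":[1,1,1,1,1,1]}'
python3 - <<'E'
from h import *
s=r.state();w=r.camera("wrist");np.savez("w1.npz",p=s['ee_pos'],R=s['tcp_rot'],img=w['img'],T=w['tool_from_camera'])
print(s['joints'],s['contact_force'])
cv2.imwrite("pics/w1.png",w['img'][:,:,::-1]);move(.6177,-.1984,.16,(-.2588,.966))
E
```

```text
time_s: 0.92
ee_pos: [0.4439, -0.3803, 0.1959]
tcp_rot: [[0.904, 0.428, 0.0], [0.428, -0.904, 0.0], [0.0, 0.0, -1.0]]
contact_force: [-0.8, -0.8, 0.6]
finger_gap: 0.999
grip_force: 0.0
time_s: 1.58
ee_pos: [0.6191, -0.1972, 0.1606]
tcp_rot: [[0.904, 0.428, -0.0], [0.428, -0.904, -0.0], [-0.0, -0.0, -1.0]]
contact_force: [0.1, -0.8, 0.8]
finger_gap: 1.001
grip_force: 0.0
time_s: 2.17
ee_pos: [0.6182, -0.1985, 0.1608]
tcp_rot: [[0.278, 0.96, -0.0], [0.96, -0.278, -0.0], [-0.0, -0.0, -1.0]]
contact_force: [-0.0, -0.1, 0.4]
finger_gap: 1.005
grip_force: 0.0
time_s: 2.67
ee_pos: [0.6181, -0.1987, 0.1606]
tcp_rot: [[-0.262, 0.965, -0.0], [0.965, 0.262, 0.0], [0.0, -0.0, -1.0]]
contact_force: [0.6, 0.3, -0.3]
finger_gap: 1.001
grip_force: 0.0
[ 0.50525861  0.66772984 -0.44404318  1.57844671  0.32787061  0.97047194
  0.22304758] [ 0.55272134  0.32402311 -0.28338925]
t 2.72 ee [ 0.6181 -0.1986  0.1607] shift [ 0.3 -0.3  0.7] turn [-0.0002 -0.0004 -0.0015]
```

View pics/w1.png

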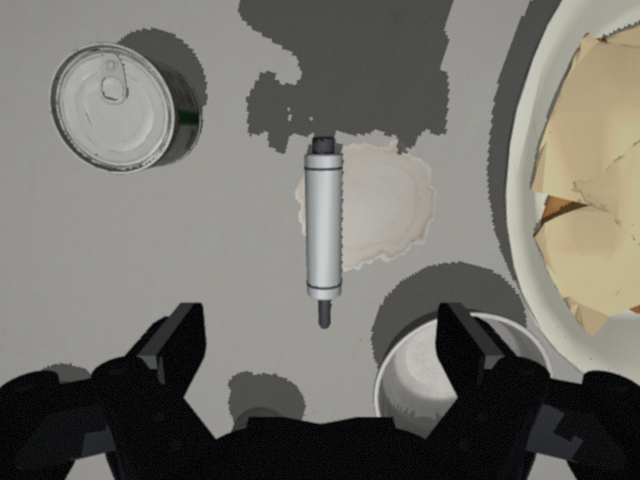

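The roller is clear and upright in the view: stub end at (323,137), pin tip at (325,328), barrel from row 153 to 297. A loose bowl stands at lower right, with its rim near (376,390).

```bash
cat >> h.py <<'E'
def wcam(p,R,T):
    M=np.eye(4);M[:3,:3]=R;M[:3,3]=p;M=M@np.array(T);return dict(position=M[:3,3],orientation=M[:3,:3],fx=388.73,fy=388.73,cx=320.286,cy=240.27)
E
python3 - <<'E'
from h import *
d=np.load("w1.npz");c=wcam(d['p'],d['R'],d['T']);R=d['R']
def tool(P): return (R.T@(P-d['p'])*1000).round(1)
for n,u,v,z in(("stub",323,137,.016),("pin",325,328,.014),("b1",322.5,153,.02),("b2",324.5,297,.02),("bowl rim",376,390,.055),("bowl rim2",400,345,.055)):
    P=onz(c,u,v,z);print(n,P.round(4),tool(P))
E
```

```text
stub [ 0.6029 -0.1354  0.016 ] [ 65.    1.9 144.7]
pin [ 0.6447 -0.2824  0.014 ] [-87.9   3.8 146.6]
b1 [ 0.6054 -0.1461  0.02  ] [ 54.    1.6 140.7]
b2 [ 0.6362 -0.2531  0.02  ] [-57.4   3.2 140.6]
bowl rim [ 0.6887 -0.3007  0.055 ] [-117.    41.4  105.6]
bowl rim2 [ 0.6941 -0.2601  0.055 ] [-79.2  57.3 105.6]
```

```bash
python3 -m crank '{"travel":[[-2,2.5,25],[0,0,30],[0,0,30],[0,0,30],[0,0,24],[0,0,14],[0,0,5],[0,0,0]],"turn":[[0,0,-0.0125],[0,0,0],[0,0,0],[0,0,0],[0,0,0],[0,0,0],[0,0,0],[0,0,0]],"gripper":[1,1,1,0.7,0.7,0.7,0.7,0.7]}' 60
python3 -m crank '{"travel":[[0,0,0],[0,0,0],[0,0,0],[0,0,0],[0,0,0],[0,0,0],[0,0,0],[0,0,0]],"turn":[[0,0,0],[0,0,0],[0,0,0],[0,0,0],[0,0,0],[0,0,0],[0,0,0],[0,0,0]],"gripper":[0.5,0.4,0.3,0.2,0.15,0.15,0.15,0.15]}' 60
```

```text
time_s: 3.38
ee_pos: [0.621, -0.1995, 0.0023]
tcp_rot: [[-0.27, 0.963, -0.001], [0.963, 0.27, 0.0], [0.001, -0.001, -1.0]]
contact_force: [0.3, -0.1, 0.7]
finger_gap: 0.699
grip_force: 0.0
time_s: 4.05
ee_pos: [0.6219, -0.2, 0.0046]
tcp_rot: [[-0.271, 0.963, 0.002], [0.963, 0.271, -0.001], [-0.001, 0.002, -1.0]]
contact_force: [-1.1, 0.6, 9.8]
finger_gap: 0.293
grip_force: 58.4
```

```bash
python3 -m crank '{"travel":[[0,0,-10],[0,0,-20],[0,0,-30],[0,0,-35],[0,0,-35],[0,0,-35],[0,0,-30],[0,0,-10]],"turn":[[0,0,0],[0,0,0],[0,0,0],[0,0,0],[0,0,0],[0,0,0],[0,0,0],[0,0,0]],"gripper":[0.15,0.15,0.15,0.15,0.15,0.15,0.15,0.15]}' 60
python3 - <<'E'
from h import *
move(.488,.192,.208,(.218,.976)); print(r.state()['contact_force'])
w=r.camera("wrist");c=r.camera("side");cv2.imwrite("pics/hold.png",np.hstack([w['img'][100:400,170:470],cv2.resize(c['img'][120:270,270:470],(400,300))])[:,:,::-1])
E
```

```text
time_s: 4.72
ee_pos: [0.6227, -0.2, 0.2139]
tcp_rot: [[-0.271, 0.963, 0.006], [0.963, 0.271, -0.002], [-0.003, 0.006, -1.0]]
contact_force: [-0.2, 0.1, -1.4]
finger_gap: 0.296
grip_force: 59.4
t 4.72 ee [ 0.6227 -0.2     0.2139] shift [413.8 -23.5   4.4] turn [0.0063 0.0019 0.494 ]
[-0.22548856  0.12450704 -1.35390437]
```

View pics/hold.png

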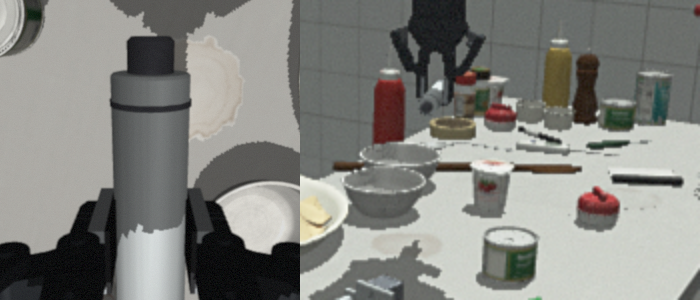

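The roller hangs squarely in the pads (left half: stub at wrist (320,155), barrel edges at columns 280 and 360). The side view shows nothing else lifted. I'll carry it beside the dispenser and look from there.

```bash
python3 -m crank '{"travel":[[25,-2,0],[35,-2,0],[38,-2,0],[38,-2,0],[38,-2,0],[38,-2,0],[38,-2,0],[38,-2,0]],"turn":[[0,0,0],[0,0,0],[0,0,0],[0,0,0],[0,0,0],[0,0,0],[0,0,0],[0,0,0]],"gripper":[0.15,0.15,0.15,0.15,0.15,0.15,0.15,0.15]}' 60
python3 -m crank '{"travel":[[38,-2,0],[38,-2,0],[30,-2,4],[20,-2,0],[0,0,0],[0,0,0],[0,0,0],[0,0,0]],"turn":[[0,0,0],[0,0,0],[0,0,0],[0,0,0.1],[0,0,0.12],[0,0,0.12],[0,0,0.1],[0,0,0.054]],"gripper":[0.15,0.15,0.15,0.15,0.15,0.15,0.15,0.15]}' 60
python3 -m crank '{"travel":[[0,0,0],[0,0,0]],"turn":[[0,0,0],[0,0,0]],"gripper":[0.15,0.15]}' 60
python3 - <<'E'
from h import *
s=r.state();w=r.camera("wrist");np.savez("w2.npz",p=s['ee_pos'],R=s['tcp_rot'],img=w['img'],T=w['tool_from_camera'])
cv2.imwrite("pics/w2.png",w['img'][:,:,::-1])
E
```

```text
time_s: 5.48
ee_pos: [0.526, 0.0744, 0.2067]
tcp_rot: [[-0.271, 0.963, -0.002], [0.963, 0.271, -0.0], [0.0, -0.002, -1.0]]
contact_force: [1.5, 1.1, -1.2]
finger_gap: 0.292
grip_force: 59.4
time_s: 6.15
ee_pos: [0.4851, 0.192, 0.2027]
tcp_rot: [[0.223, 0.975, -0.002], [0.975, -0.223, -0.001], [-0.001, -0.002, -1.0]]
contact_force: [-0.1, 0.2, -1.6]
finger_gap: 0.292
grip_force: 59.5
time_s: 6.32
ee_pos: [0.4853, 0.1921, 0.2031]
tcp_rot: [[0.215, 0.977, -0.001], [0.977, -0.215, -0.001], [-0.001, -0.001, -1.0]]
contact_force: [0.3, -0.8, -1.4]
finger_gap: 0.287
grip_force: 59.5
```

View pics/w2.png

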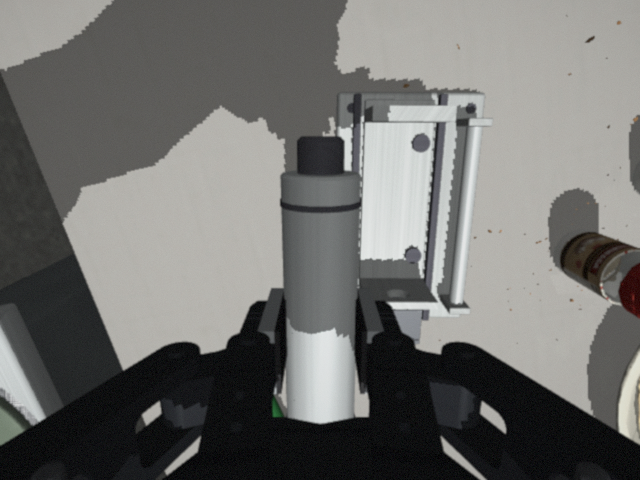

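The view shows the dispenser to the right of the held roller: hole in the spring cheek at about (398,294), pocket cheek near (415,110), guide bar from (480,120) to (458,305). I'll enlarge it.

```bash
python3 - <<'E'
from h import *
im=np.load("w2.npz")['img']
a=cv2.resize(im[85:185,330:500],None,fx=3.5,fy=3,interpolation=cv2.INTER_CUBIC);b=cv2.resize(im[245:345,330:500],None,fx=3.5,fy=3,interpolation=cv2.INTER_CUBIC)
cv2.imwrite("pics/z2.png",np.vstack([a,b])[:,:,::-1])
E
```

```text
(no output)
```

View pics/z2.png

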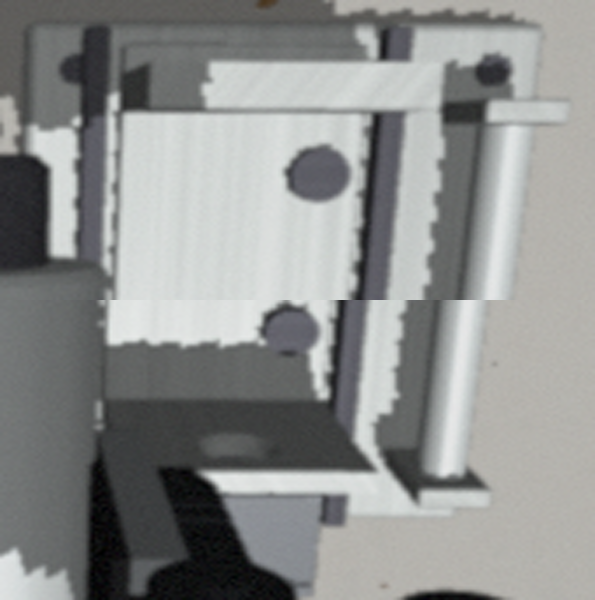

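```bash
python3 - <<'E'
from h import *
d=np.load("w2.npz");c=wcam(d['p'],d['R'],d['T']);R=d['R']
P=lambda u,v,z:onz(c,u,v,z)
A=P(436.3,301.7,.071);B=P(457.1,121.5,.071);H=P(397.1,293.7,.0555);B2=P(457.1,105.7,.071)
y=(B-A)[:2];print("inner gap",np.linalg.norm(y),"heading",np.degrees(np.arctan2(y[1],y[0])), "thick",np.linalg.norm(B2-B))
y/=np.linalg.norm(y);x=np.array([y[1],-y[0]])
for n,q in(("springcorner",A),("pocketcorner",B),("hole",H)):print(n,q.round(4),"x",(q[:2]@x).round(4),"y",(q[:2]@y).round(4))
# bracket/guide, rails, base corners (z~0 guess)
for n,X,Y,z in(("baseTR",542,26,.01),("baseTL",30,26,.01),("railtop",398,30,.012),("railmid",378,298,.012),("holeTR",493,70,.01),("holeTL",73,68,.01)):
    q=P(330+X/3.5,85+Y/3,z);print(n,q.round(4),"x",(q[:2]@x).round(4),"y",(q[:2]@y).round(4))
q=P(330+345/3.5,245+(400-300)/3,.012);print("railbot",q,q[:2]@x)
q0=P(330+30/3.5,85+26/3,.01);q1=P(330+542/3.5,85+26/3,.01);e=q1-q0;print("front edge heading",np.degrees(np.arctan2(e[1],e[0]))+90,np.linalg.norm(e))
# roller pose in hand: tool coords of stub/barrel
for n,u,v,z in (("stubend",320.5,137,0),("barrelend",320.5,172,0)):
    pr,dd=ray(c,u,v);q=R.T@(pr-d['p']);g=R.T@dd
    for zt in(-.008,-.011,-.014):
        print(n,zt,((q+g*(zt-q[2])/g[2])*1000).round(1))
E
```

```text
inner gap 0.13280486607683517 heading 76.11008248251991 thick 0.010171170777557564
springcorner [0.5596 0.1166 0.071 ] x 0.5153 y 0.2475
pocketcorner [0.5915 0.2455 0.071 ] x 0.5153 y 0.3803
hole [0.533  0.1224 0.0555] x 0.488 y 0.2467
baseTR [0.6364 0.259  0.01  ] x 0.5556 y 0.4042
baseTL [0.5205 0.2847 0.01  ] x 0.4369 y 0.4013
railtop [0.6031 0.2652 0.012 ] x 0.5218 y 0.4022
railmid [0.5888 0.1945 0.012 ] x 0.5249 y 0.3302
holeTR [0.624  0.2502 0.01  ] x 0.5457 y 0.3927
holeTL [0.5281 0.2719 0.01  ] x 0.4474 y 0.3908
railbot [0.56864494 0.11060488 0.012     ] 0.5254655483697582
front edge heading 77.51656328590958 0.11876172584675578
stubend -0.008 [67.3 -0.3 -8. ]
stubend -0.011 [ 67.4  -0.3 -11. ]
stubend -0.014 [ 67.4  -0.3 -14. ]
barrelend -0.008 [55.7 -0.3 -8. ]
barrelend -0.011 [ 56.   -0.3 -11. ]
barrelend -0.014 [ 56.3  -0.3 -14. ]
```

```bash
python3 - <<'E'
from h import *
s=r.camera("side");t=r.camera("top")
H=np.array([.5327,.1226,.0555]);print("side proj of hole",proj(s,H),"seen ~306.1,271.3")
A=[.5596,.1166,.071];print("side corner",proj(s,A),"top corner",proj(t,A))
y=np.array([.218,.976,0]);x=np.array([.976,-.218,0])
print("hole seen on face plane:")
p,d=ray(s,306.1,271.3);n=y;q=p+d*((H-p)@n)/(d@n);print(q,(q-H)@x)
B=np.array([.5327,.1226,.071])+.133*y+.028*x;print("pocket corner",B,"side",proj(s,B),"top",proj(t,B))
B=B-.056*x;print("pocket near corner","side",proj(s,B),"top",proj(t,B))
im=np.hstack([cv2.resize(s['img'][255:315,235:335],(400,240),interpolation=cv2.INTER_CUBIC),cv2.resize(t['img'][222:282,200:300],(400,240),interpolation=cv2.INTER_CUBIC)])
cv2.imwrite("pics/z3.png",im[:,:,::-1])
E
```

```text
side proj of hole (np.float64(306.41590876282226), np.float64(269.3908597950592)) seen ~306.1,271.3
side corner (np.float64(297.956407875364), np.float64(260.0287462837522)) top corner (np.float64(269.0027789000293), np.float64(247.053540188546))
hole seen on face plane:
[0.53358968 0.12240128 0.05026877] 0.0009116508454785803
pocket corner [0.589022 0.246304 0.071   ] side (np.float64(255.70050566436225), np.float64(277.49219671836505)) top (np.float64(219.0249274191815), np.float64(234.8164401877185))
pocket near corner side (np.float64(273.5299475652774), np.float64(285.520865139015)) top (np.float64(212.90052077190114), np.float64(255.48559911648226))
```

View pics/z3.png

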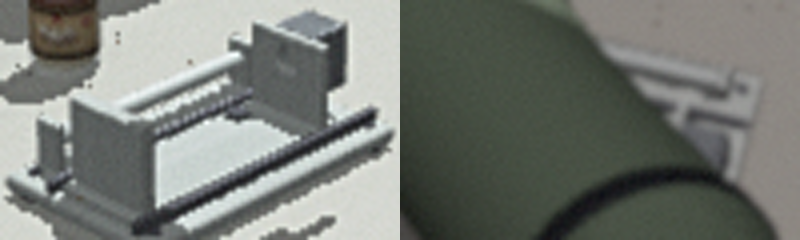

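The side view puts the hole at (306.2,270) against a predicted (306.4,269.4), and the cheek's corner also agrees. So the hole is at (0.5327, 0.1226, 0.0555) with heading 77.4°.

```bash
cat >> h.py <<'E'
H=np.array([.5327,.1226,.0555]);hd=np.radians(77.4)
Y=np.array([np.cos(hd),np.sin(hd),0]);X=np.array([np.sin(hd),-np.cos(hd),0]);G=np.array([.0007,-.0003,-.0094])
def loc(P): return np.array([(P-H)@X,(P-H)@Y,(P-H)[2]])*1000   # mm from hole mouth
def where():
    s=r.state();R=np.array(s['tcp_rot']);o=s['ee_pos']+R@G
    print("t",round(s['time_s'],2),"tip",loc(o-R[:,0]*.085).round(1),"stub",loc(o+R[:,0]*.067).round(1),"pitch",np.degrees(np.arcsin(R[2,0])).round(2),
     "yaw err",np.degrees(np.arctan2(R[:,0]@X,R[:,0]@Y)).round(2),"roll",np.degrees(np.arcsin(R[2,1])).round(2),"F",loc(H+np.array(s['contact_force'])/1000).round(1),"gap",round(s['finger_gap'],3))
    return s,R
def target(a,d,dz=0,dx=0):
    """pitch a deg; pin tip d mm beyond the mouth; axis passes hole mid (3 mm in) at height +dz"""
    s,R=where();a=np.radians(a);u=np.cos(a)*Y+np.sin(a)*np.array([0,0,1.]);yt=X.copy()
    T=np.column_stack([u,yt,np.cross(u,yt)])
    tip=H-.003*Y+np.array([0,0,dz/1000])+X*dx/1000-u*(d-3)/1000/np.cos(a)
    p=tip+.085*u-T@G
    print("shift first",(R.T@(p-s['ee_pos'])*1000).round(1),"shift after turn",(T.T@(p-s['ee_pos'])*1000).round(1),"turn",Ro.from_matrix(R.T@T).as_rotvec().round(4))
E
python3 - <<'E'
from h import *
target(15,-15,80);target(15,-15,0)
E
```

```text
t 6.47 tip [-61.2 -26.7 157.4] stub [-61.5 125.3 157.4] pitch -0.02 yaw err -0.12 roll -0.04 F [-0.4  0.2 -1.4] gap 0.294
shift first [41.2 61.5 50.4] shift after turn [26.8 61.4 59.4] turn [-0.0009  0.2621  0.002 ]
t 6.47 tip [-61.2 -26.7 157.4] stub [-61.5 125.3 157.4] pitch -0.02 yaw err -0.12 roll -0.04 F [-0.4  0.2 -1.4] gap 0.294
shift first [ 41.2  61.5 130.4] shift after turn [  6.1  61.4 136.7] turn [-0.0009  0.2621  0.002 ]
```

```bash
python3 -m crank '{"travel":[[0,0,0],[0,0,0],[0,0,0],[9,20.4,20],[9,20.5,20],[9,20.5,19],[0,0,0],[0,0,0]],"turn":[[0,0.087,0],[0,0.087,0],[0,0.088,0.002],[0,0,0],[0,0,0],[0,0,0],[0,0,0],[0,0,0]],"gripper":[0.15,0.15,0.15,0.15,0.15,0.15,0.15,0.15]}' 60
python3 - <<'E'
from h import *
target(15,-15,0)
E
```

```text
time_s: 7.13
ee_pos: [0.5547, 0.2193, 0.1525]
tcp_rot: [[0.212, 0.976, 0.054], [0.942, -0.219, 0.253], [0.259, -0.002, -0.966]]
contact_force: [0.0, 0.1, -2.0]
finger_gap: 0.289
grip_force: 59.6
t 7.13 tip [-0.  15.3 84.3] stub [  0.2 162.1 123.6] pitch 14.99 yaw err 0.07 roll -0.14 F [ 0.   0.2 -2. ] gap 0.289
shift first [-20.8   0.1  76.7] shift after turn [-20.8  -0.1  76.7] turn [-0.0022  0.0001 -0.0012]
```

```bash
python3 -m crank '{"travel":[[-5,0,19],[-5,0,19],[-5,0,19],[-3,0,10],[-2,0,6],[-0.8,0,3.7],[0,0,0],[0,0,0]],"turn":[[0,0,0],[0,0,0],[0,0,0],[0,0,0],[0,0,0],[0,0,0],[0,0,0],[0,0,0]],"gripper":[0.15,0.15,0.15,0.15,0.15,0.15,0.15,0.15]}' 60
python3 - <<'E'
from h import *
target(15,2,0)
s=r.state();R=np.array(s['tcp_rot']);o=s['ee_pos']+R@G;tip=o-R[:,0]*.085
c=r.camera("side");print("proj tip",proj(c,tip),"hole",proj(c,H),"stub",proj(c,o+R[:,0]*.067))
cv2.imwrite("pics/s4.png",cv2.resize(c['img'][220:320,220:350],None,fx=6,fy=6,interpolation=cv2.INTER_CUBIC)[:,:,::-1])
E
```

```text
time_s: 7.8
ee_pos: [0.5551, 0.2191, 0.0752]
tcp_rot: [[0.212, 0.976, 0.057], [0.942, -0.22, 0.253], [0.259, 0.0, -0.966]]
contact_force: [0.3, 0.5, -1.4]
finger_gap: 0.287
grip_force: 59.7
t 7.8 tip [ 0.3 15.2  6.9] stub [  0.6 162.   46.4] pitch 15.04 yaw err 0.08 roll 0.02 F [ 0.2  0.5 -1.4] gap 0.287
shift first [-18.3  -0.4   2. ] shift after turn [-18.3  -0.5   2. ] turn [ 0.0007 -0.0007 -0.0013]
proj tip (np.float64(301.9080594780499), np.float64(268.60012899978284)) hole (np.float64(306.41590876282226), np.float64(269.3908597950592)) stub (np.float64(253.7873528048982), np.float64(272.44363734964566))
```

View pics/s4.png

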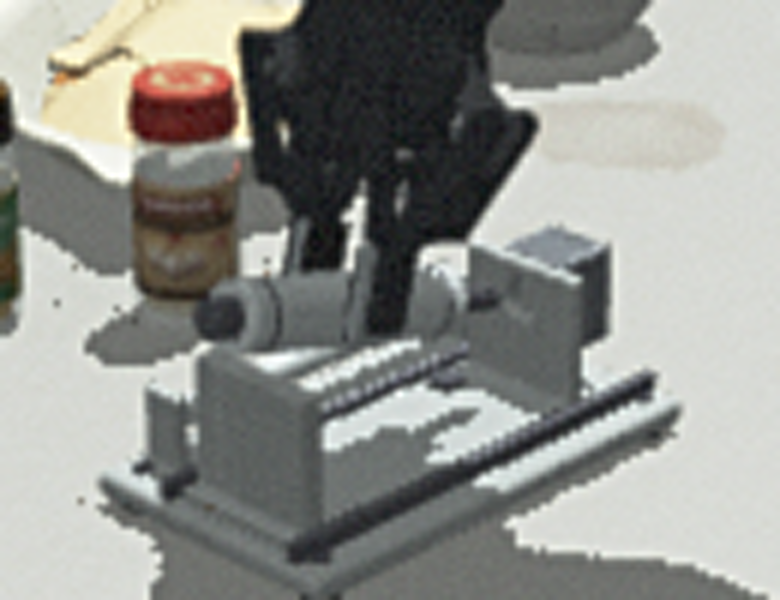

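Side picture: pin tip at about (302.8,269.5), just before the hole at (306.5,270), stub at (254,274), clear above the pocket cheek. That agrees with the calculation, so I insert the tip.

```bash
python3 -m crank '{"travel":[[-4,-0.2,0.6],[-4,-0.2,0.5],[-4,0,0],[-3,0,0],[-3,0,0],[0,0,0]],"turn":[[0,0,0],[0,0,0],[0,0,0],[0,0,0],[0,0,0],[0,0,0]],"gripper":[0.15,0.15,0.15,0.15,0.15,0.15]}' 60
python3 - <<'E'
from h import *
target(15,9,0)
E
```

```text
time_s: 8.35
ee_pos: [0.5505, 0.2014, 0.0685]
tcp_rot: [[0.213, 0.975, 0.056], [0.942, -0.22, 0.252], [0.259, -0.001, -0.966]]
contact_force: [-0.6, -0.4, -2.8]
finger_gap: 0.289
grip_force: 59.7
t 8.35 tip [-0.3 -3.   0.3] stub [  0.  143.8  39.6] pitch 14.99 yaw err 0.14 roll -0.04 F [-0.5 -0.5 -2.8] gap 0.289
shift first [-6.2  0.1  0.3] shift after turn [-6.2  0.1  0.3] turn [-0.      0.0002 -0.0024]
```

```bash
python3 -m crank '{"travel":[[-1,0,0],[-1,0,0],[-1,0,0],[-1,0,0],[-1,0,0],[0,0,0]],"turn":[[0,0,0],[0,0,0],[0,0,0],[0,0,0],[0,0,0],[0,0,0]],"gripper":[0.15,0.15,0.15,0.15,0.15,0.15]}' 60
python3 -c "from h import *;where()"
python3 -m crank '{"travel":[[-1,0,0],[-1,0,0],[-1,0,0],[0,0,0]],"turn":[[0,0,0],[0,0,0],[0,0,0],[0,0,0]],"gripper":[0.15,0.15,0.15,0.15]}' 60
python3 -c "from h import *;where()"
```

```text
time_s: 8.85
ee_pos: [0.5495, 0.1974, 0.0673]
tcp_rot: [[0.212, 0.976, 0.056], [0.942, -0.22, 0.253], [0.259, -0.001, -0.966]]
contact_force: [0.3, -0.3, -1.8]
finger_gap: 0.291
grip_force: 59.7
t 8.85 tip [-0.4 -7.2 -0.9] stub [-1.000e-01  1.396e+02  3.840e+01] pitch 15.0 yaw err 0.11 roll -0.03 F [ 0.4 -0.2 -1.8] gap 0.291
time_s: 9.18
ee_pos: [0.5491, 0.1953, 0.0668]
tcp_rot: [[0.212, 0.976, 0.057], [0.942, -0.219, 0.254], [0.26, -0.0, -0.966]]
contact_force: [-0.1, 3.9, -0.5]
finger_gap: 0.294
grip_force: 59.7
t 9.18 tip [-0.3 -9.4 -1.5] stub [-1.000e-01  1.374e+02  3.800e+01] pitch 15.06 yaw err 0.08 roll -0.0 F [-1.   3.8 -0.5] gap 0.294
```

```bash
python3 -m crank '{"travel":[[-0.8,0,0],[-0.8,0,0],[-0.8,0,0],[-0.8,0,0],[-0.8,0,0],[-0.8,0,0],[-0.8,0,0],[0,0,0]],"turn":[[0,0,0],[0,0,0],[0,0,0],[0,0,0],[0,0,0],[0,0,0],[0,0,0],[0,0,0]],"gripper":[0.15,0.15,0.15,0.15,0.15,0.15,0.15,0.15]}' 60
python3 -c "from h import *;where()"
```

```text
time_s: 9.85
ee_pos: [0.5481, 0.1906, 0.0657]
tcp_rot: [[0.211, 0.976, 0.058], [0.942, -0.219, 0.254], [0.261, 0.0, -0.965]]
contact_force: [1.1, 8.3, 2.3]
finger_gap: 0.294
grip_force: 59.9
t 9.85 tip [ -0.2 -14.1  -2.7] stub [-1.000e-01  1.327e+02  3.690e+01] pitch 15.11 yaw err 0.05 roll 0.03 F [-0.7  8.4  2.3] gap 0.294
```

```bash
python3 -m crank '{"travel":[[-0.8,0,0],[-0.8,0,0],[-0.8,0,0],[-0.8,0,0],[-0.5,0,0],[0,0,0]],"turn":[[0,0,0],[0,0,0],[0,0,0],[0,0,0],[0,0,0],[0,0,0]],"gripper":[0.15,0.15,0.15,0.15,0.15,0.15]}' 60
python3 -c "from h import *;where()"
```

```text
time_s: 10.35
ee_pos: [0.5474, 0.1876, 0.0649]
tcp_rot: [[0.211, 0.976, 0.058], [0.942, -0.219, 0.255], [0.261, 0.001, -0.965]]
contact_force: [0.0, 10.5, 2.8]
finger_gap: 0.29
grip_force: 60.0
t 10.35 tip [ -0.2 -17.2  -3.5] stub [-1.000e-01  1.295e+02  3.620e+01] pitch 15.14 yaw err 0.03 roll 0.04 F [-2.3 10.3  2.8] gap 0.29
```

```bash
python3 -m crank '{"travel":[[-0.7,0,0],[-0.7,0,0],[-0.7,0,0],[-0.4,0,0],[0,0,0],[0,0,0]],"turn":[[0,0,0],[0,0,0],[0,0,0],[0,0,0],[0,0,0],[0,0,0]],"gripper":[0.15,0.15,0.15,0.15,0.15,0.15]}' 60
python3 -c "from h import *;where();target(11,20,0)"
```

```text
time_s: 10.85
ee_pos: [0.547, 0.1856, 0.0645]
tcp_rot: [[0.211, 0.976, 0.058], [0.942, -0.219, 0.255], [0.262, 0.001, -0.965]]
contact_force: [0.6, 11.9, 4.3]
finger_gap: 0.293
grip_force: 60.1
t 10.85 tip [ -0.1 -19.2  -4. ] stub [-1.000e-01  1.275e+02  3.580e+01] pitch 15.17 yaw err 0.01 roll 0.06 F [-2.  11.7  4.3] gap 0.293
t 10.85 tip [ -0.1 -19.2  -4. ] stub [-1.000e-01  1.275e+02  3.580e+01] pitch 15.17 yaw err 0.01 roll 0.06 F [-2.  11.7  4.3] gap 0.293
shift first [-1.5  0.1  5.2] shift after turn [-1.1  0.1  5.3] turn [ 0.0011 -0.0728 -0.0003]
```

```bash
python3 -c "from h import *;target(11,20.6,0);target(15,20.2,0)"
```

```text
t 10.85 tip [ -0.1 -19.2  -4. ] stub [-1.000e-01  1.275e+02  3.580e+01] pitch 15.17 yaw err 0.01 roll 0.06 F [-2.  11.7  4.3] gap 0.293
shift first [-2.1  0.1  5.2] shift after turn [-1.7  0.1  5.3] turn [ 0.0011 -0.0728 -0.0003]
t 10.85 tip [ -0.1 -19.2  -4. ] stub [-1.000e-01  1.275e+02  3.580e+01] pitch 15.17 yaw err 0.01 roll 0.06 F [-2.  11.7  4.3] gap 0.293
shift first [-1.2  0.1  0.6] shift after turn [-1.2  0.1  0.6] turn [ 0.0011 -0.0029 -0.0002]
```

```bash
python3 -m crank '{"travel":[[-0.5,0,1.3],[-0.5,0,1.3],[-0.5,0,1.3],[-0.4,0,1.3],[0,0,0]],"turn":[[0,-0.018,0],[0,-0.018,0],[0,-0.018,0],[0,-0.018,0],[0,0,0]],"gripper":[0.15,0.15,0.15,0.15,0.15]}' 60
python3 -c "from h import *;target(7,20.9,0)"
```

```text
time_s: 11.27
ee_pos: [0.5469, 0.1859, 0.0589]
tcp_rot: [[0.213, 0.976, 0.043], [0.958, -0.217, 0.186], [0.191, 0.001, -0.982]]
contact_force: [2.0, 12.4, 3.6]
finger_gap: 0.289
grip_force: 60.0
t 11.27 tip [ -0.2 -19.7  -3.5] stub [ -0.3 129.5  25.5] pitch 11.01 yaw err -0.06 roll 0.07 F [-0.8 12.6  3.6] gap 0.289
shift first [-1.8  0.2  4.4] shift after turn [-1.5  0.3  4.5] turn [ 0.0011 -0.0699  0.0009]
```

```bash
python3 -m crank '{"travel":[[-0.4,0,1.1],[-0.3,0.1,1.1],[-0.3,0,1.1],[-0.3,0,1.1],[0,0,0]],"turn":[[0,-0.0175,0],[0,-0.0175,0],[0,-0.0175,0],[0,-0.0175,0],[0,0,0]],"gripper":[0.15,0.15,0.15,0.15,0.15]}' 60
python3 -c "from h import *;target(4,20.6,0)"
python3 - <<'E'
from h import *
c=r.camera("side");w=r.camera("wrist")
cv2.imwrite("pics/s5.png",np.hstack([cv2.resize(c['img'][235:310,240:330],(480,400),interpolation=cv2.INTER_CUBIC),cv2.resize(w['img'][60:380,220:440],(275,400))])[:,:,::-1])
E
```

```text
time_s: 11.68
ee_pos: [0.5468, 0.1854, 0.0541]
tcp_rot: [[0.216, 0.976, 0.027], [0.969, -0.217, 0.119], [0.122, 0.001, -0.993]]
contact_force: [-0.1, 12.1, 1.3]
finger_gap: 0.288
grip_force: 59.8
t 11.68 tip [ -0.2 -20.5  -2.3] stub [ -0.3 130.4  16.2] pitch 7.01 yaw err -0.05 roll 0.06 F [-2.7 11.8  1.3] gap 0.288
shift first [-0.6  0.3  3.3] shift after turn [-0.4  0.3  3.3] turn [ 0.0009 -0.0525  0.0008]
```

View pics/s5.png

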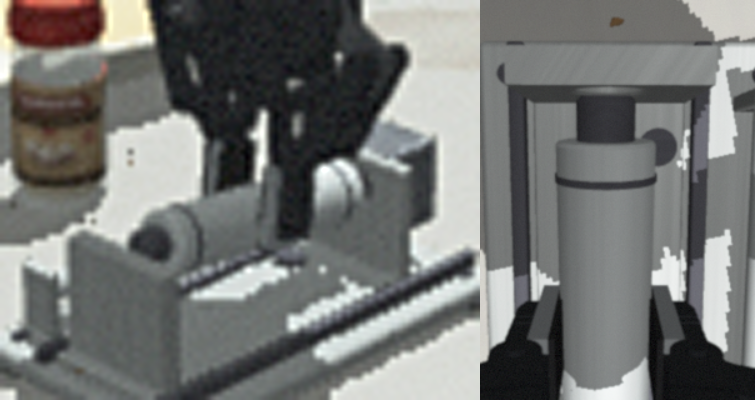

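Side and wrist pictures: the pin is in the spring cheek. In the wrist view the stub end (wrist px about (320,136)) is just inside the pocket cheek's inner edge (row 128), centred on the pocket. I carry on tipping down.

```bash
python3 -m crank '{"travel":[[-0.3,0.1,1.1],[-0.3,0.1,1.1],[-0.2,0,1.1],[0,0,0]],"turn":[[0,-0.0175,0],[0,-0.0175,0],[0,-0.0175,0],[0,0,0]],"gripper":[0.15,0.15,0.15,0.15]}' 60
python3 -c "from h import *;target(2,20.9,0)"
```

```text
time_s: 12.12
ee_pos: [0.5467, 0.1849, 0.0506]
tcp_rot: [[0.217, 0.976, 0.016], [0.974, -0.217, 0.068], [0.07, 0.001, -0.998]]
contact_force: [1.7, 13.4, -0.9]
finger_gap: 0.292
grip_force: 59.7
t 12.12 tip [ -0.1 -20.9  -1.4] stub [ -0.2 130.8   9.2] pitch 4.0 yaw err -0.04 roll 0.04 F [-1.2 13.4 -0.9] gap 0.292
shift first [-0.4  0.2  2.1] shift after turn [-0.3  0.2  2.1] turn [ 0.0006 -0.035   0.0008]
```

```bash
python3 -m crank '{"travel":[[0,0.1,1.05],[0,0.1,1.05],[0,0,0]],"turn":[[0,-0.0175,0],[0,-0.0175,0],[0,0,0]],"gripper":[0.15,0.15,0.15]}' 60
python3 -c "from h import *;target(0,20.6,-0.5)"
```

```text
time_s: 12.37
ee_pos: [0.5468, 0.185, 0.0483]
tcp_rot: [[0.217, 0.976, 0.008], [0.975, -0.218, 0.034], [0.035, 0.0, -0.999]]
contact_force: [0.8, 11.8, -1.7]
finger_gap: 0.288
grip_force: 59.6
t 12.37 tip [ -0.1 -20.6  -0.8] stub [ -0.2 131.3   4.5] pitch 2.0 yaw err -0.04 roll 0.01 F [-1.8 11.6 -1.7] gap 0.288
shift first [-0.4  0.2  2.7] shift after turn [-0.3  0.2  2.7] turn [ 0.0002 -0.0349  0.0007]
```

```bash
python3 -m crank '{"travel":[[-0.2,0.1,1.35],[-0.2,0.1,1.35],[0,0,0]],"turn":[[0,-0.0175,0],[0,-0.0175,0],[0,0,0]],"gripper":[0.15,0.15,0.15]}' 60
python3 -c "from h import *;target(0,13,-0.5)"
```

```text
time_s: 12.62
ee_pos: [0.5468, 0.1847, 0.0454]
tcp_rot: [[0.218, 0.976, -0.0], [0.976, -0.218, -0.0], [-0.0, 0.0, -1.0]]
contact_force: [0.6, 13.1, -3.1]
finger_gap: 0.29
grip_force: 59.6
t 12.62 tip [ -0.  -20.6  -0.6] stub [-1.000e-01  1.314e+02 -7.000e-01] pitch -0.01 yaw err -0.04 roll 0.0 F [-2.3 12.9 -3.1] gap 0.29
shift first [ 7.6  0.1 -0.2] shift after turn [ 7.6  0.1 -0.2] turn [0.     0.0001 0.0006]
```

```bash
python3 -m crank '{"travel":[[0.8,0,0],[0.8,0,0],[0.8,0,0],[0.8,0,0],[0.8,0,0],[0,0,0]],"turn":[[0,0,0],[0,0,0],[0,0,0],[0,0,0],[0,0,0],[0,0,0]],"gripper":[0.15,0.15,0.15,0.15,0.15,0.15]}' 60
python3 -c "from h import *;where()"
```

```text
time_s: 13.12
ee_pos: [0.5476, 0.1876, 0.0455]
tcp_rot: [[0.219, 0.976, -0.0], [0.976, -0.219, 0.0], [0.0, -0.0, -1.0]]
contact_force: [-0.1, 10.8, -3.7]
finger_gap: 0.292
grip_force: 59.6
t 13.12 tip [  0.  -17.6  -0.6] stub [ 1.000e-01  1.344e+02 -6.000e-01] pitch 0.0 yaw err 0.02 roll -0.01 F [-2.5 10.5 -3.7] gap 0.292
```

```bash
python3 -m crank '{"travel":[[0.8,0,0],[0.8,0,0],[0.8,0,0],[0.8,0,0],[0,0,0]],"turn":[[0,0,0],[0,0,0],[0,0,0],[0,0,0],[0,0,0]],"gripper":[0.15,0.15,0.15,0.15,0.15]}' 60
python3 -c "from h import *;where()"
```

```text
time_s: 13.53
ee_pos: [0.5482, 0.1903, 0.0454]
tcp_rot: [[0.219, 0.976, -0.001], [0.976, -0.219, -0.0], [-0.001, -0.0, -1.0]]
contact_force: [-0.5, 8.4, -2.0]
finger_gap: 0.288
grip_force: 59.6
t 13.53 tip [ -0.  -14.8  -0.7] stub [ 1.000e-01  1.372e+02 -7.000e-01] pitch -0.03 yaw err 0.04 roll -0.03 F [-2.3  8.  -2. ] gap 0.288
```

```bash
python3 -m crank '{"travel":[[0.7,0,0],[0.7,0,0],[0.5,0,0],[0,0,0.6],[0,0,0.6],[0,0,0]],"turn":[[0,0,0],[0,0,0],[0,0,0],[0,0,0],[0,0,0],[0,0,0]],"gripper":[0.15,0.15,0.15,0.15,0.15,0.15]}' 60
python3 -c "from h import *;where()"
```

```text
time_s: 14.03
ee_pos: [0.5486, 0.1918, 0.0442]
tcp_rot: [[0.219, 0.976, -0.001], [0.976, -0.219, -0.001], [-0.001, -0.001, -1.0]]
contact_force: [-0.7, 7.2, -0.5]
finger_gap: 0.293
grip_force: 59.7
t 14.03 tip [  0.  -13.3  -1.9] stub [ 1.000e-01  1.387e+02 -2.000e+00] pitch -0.05 yaw err 0.05 roll -0.03 F [-2.3  6.9 -0.5] gap 0.293
```

```bash
python3 -m crank '{"travel":[[0.7,0,0.4],[0.5,0,0.4],[0,0,0]],"turn":[[0,0,0],[0,0,0],[0,0,0]],"gripper":[0.15,0.15,0.15]}' 60
python3 -c "from h import *;where()"
```

```text
time_s: 14.28
ee_pos: [0.5488, 0.1922, 0.0434]
tcp_rot: [[0.219, 0.976, -0.001], [0.976, -0.219, -0.002], [-0.002, -0.001, -1.0]]
contact_force: [-1.8, 4.0, 3.4]
finger_gap: 0.288
grip_force: 60.4
t 14.28 tip [  0.2 -12.9  -2.5] stub [  0.4 139.1  -2.8] pitch -0.12 yaw err 0.07 roll -0.03 F [-2.6  3.5  3.4] gap 0.288
```

Both the pocket bottom and the seat are felt (axial force dropping below 7 N, vertical +3.4 N). I release.

```bash
python3 -m crank '{"travel":[[0,0,0],[0,0,0],[0,0,0],[0,0,0],[0,0,0]],"turn":[[0,0,0],[0,0,0],[0,0,0],[0,0,0],[0,0,0]],"gripper":[0.32,0.36,0.42,0.46,0.5]}' 20
python3 -m crank '{"travel":[[0,0,-3],[0,0,-6],[0,0,-12],[0,0,-20],[0,0,-25],[0,0,-25],[0,0,-15],[0,0,0]],"turn":[[0,0,0],[0,0,0],[0,0,0],[0,0,0],[0,0,0],[0,0,0],[0,0,0],[0,0,0]],"gripper":[0.5,0.5,0.5,0.5,0.5,0.5,0.5,0.5]}'
python3 - <<'E'
from h import *
c=r.camera("side");w=r.camera("wrist")
cv2.imwrite("pics/s6.png",np.hstack([cv2.resize(c['img'][235:310,240:330],(480,400),interpolation=cv2.INTER_CUBIC),cv2.resize(w['img'][60:380,220:440],(275,400))])[:,:,::-1])
s=r.state();R=np.array(s['tcp_rot']);cw=wcam(s['ee_pos'],R,w['tool_from_camera'])
for n,q in(("pin/barrel end seated",H+Y*(-.013+.03)+[0,0,-.0035]),("stub barrel end",H+Y*(.127)+[0,0,-.0035])):print(n,np.round(proj(cw,q),1),"->crop",((proj(cw,q)[0]-220)*1.25+480,(proj(cw,q)[1]-60)*1.25))
E
```

```text
time_s: 14.7
ee_pos: [0.549, 0.1914, 0.0433]
tcp_rot: [[0.22, 0.976, -0.001], [0.975, -0.22, -0.003], [-0.003, -0.0, -1.0]]
contact_force: [0.2, -0.0, 0.8]
finger_gap: 0.499
grip_force: 0.0
time_s: 15.37
ee_pos: [0.5506, 0.1926, 0.1537]
tcp_rot: [[0.22, 0.976, 0.004], [0.976, -0.22, -0.0], [0.001, 0.004, -1.0]]
contact_force: [0.6, 0.2, 0.1]
finger_gap: 0.498
grip_force: 0.0
pin/barrel end seated [319.2 318. ] ->crop (np.float64(604.0056412485013), np.float64(322.4527478994763))
stub barrel end [318.6 153.8] ->crop (np.float64(603.2933713237038), np.float64(117.21913541879047))
```

View pics/s6.png

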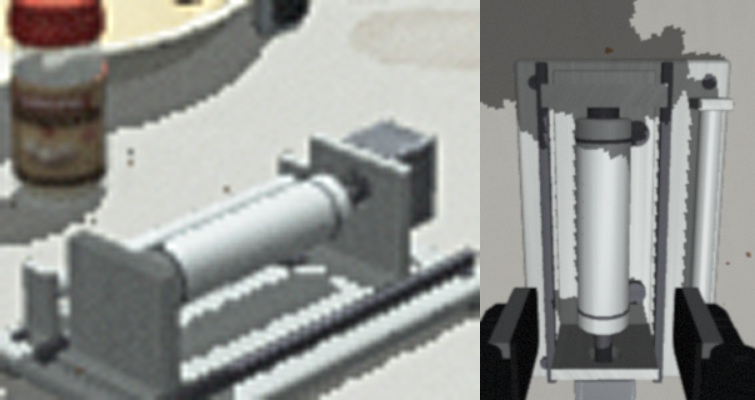

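The wrist view shows the roller lying straight: pin through the spring cheek's hole at crop (603,345), and the stub's last half under the pocket lip at crop (603,112), with only about 6 mm still visible. The side view shows it level, and the gripper is clear.

```bash
python3 -c "from bench import r;print(r.hand_in())"
```

```text
the job is handed in; nothing more can be done
None
```

The roller is back in the dispenser, level between the cheeks with the pin through the hole and the stub in its pocket. The force readings I took stayed around 14 N or less, no other thing was touched as far as I could see, and the job was handed in at about 15 s with no verdict returned.

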